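Hold a tilt balance at its index

ROBOT

A 6-joint arm with a two-finger parallel gripper is mounted at the origin on the work surface. World frame = base frame: x ahead of the robot, y to its left, z up, the work surface at z = 0. Lengths are in m, angles in degrees, forces in N, time in s.
With the tool pointing down it reaches from about 0.2 to 0.875 m from the base axis. Payload 3.4 kg.
Tool frame: the origin (TCP) lies on the centre line of the jaws, within the pads' length; the fingertips stand 8 mm ahead of it and the grasp point (between the pads) lies 11 mm behind it; z points along the fingers, y is the line along which they close (so a half turn about z gives the same grasp; the last joint's range is limited). The gripper opens to 94 mm and grips with 3 to 60 N. Pads are 16 mm wide; open, the fingers measure 119 mm over their backs; the gripper's body (75 mm by 177 mm) begins 78 mm behind the grasp point.
Start: joints at [-78.495, 15.808, 86.224, -0, 77.962, -6.933], TCP at [0.182, -0.546, 0.213] pointing down, gripper open.
Joint ranges: [-165.64, 165.64], [-43.16, 119.46], [12.63, 154.43], [-67.54, 247.53], [6.08, 155.33], [-154.97, 154.97]. Speed limits (degrees/s): [147.25, 147.25, 180, 180, 180, 180].

INTERFACE

Orientations are given as a 3x3 rotation matrix whose columns are the frame's x, y, z axes.
In Python, from cell import get_state, cams, workorder gives the robot as it stands.
- The arm moves only by the shell command python3 -m handwheel 'ROWS'. ROWS is text: rows parted by semicolons, each of 5 numbers parted by spaces: the shift along the tool's x, y, z in mm, then the turn about the tool's z in degrees, then the opening, from -1 (shut) to 1 (fully open). In form: dx dy dz twist gripper; .... A call has exactly 8 rows; each row is the pose to reach, as a shift and turn from the pose commanded when the call began, along the tool's axes at that moment; what a row does not reach only later rows make up. A row lasts 1/8 s, in which the tool goes at most 62.5 mm and 10.7 degrees, less where a joint would pass 70% of its speed; a pose out of reach is approached as far as the arm can. A call with a gripper value outside its range is refused whole. The fingers move at their own pace and stop on an object; the grip force is fixed at half the most. Time passes only in rows, so rows that repeat a pose let the fingers close, or fill a call up. It gives the time, the measured TCP pose, the force, the opening and the grip force at its end, in the units of the state.
- get_state(): the state, without advancing time (a new reading comes with each control period).
- cams.read_camera(name): name is "side" or "top" or "wrist"; returns the picture (480x640x3 uint8, red, green, blue); there is no depth.
- cams.camera_params(name): a dict with "vfov" (degrees; the focal length in pixels is half the picture's height over the tangent of half this angle, whatever the lens; pixels are square), "cx", "cy" (the principal point, pixels), "extrinsics" (4x4, takes a point from camera to world coordinates); the wrist camera has in their place "hand_eye" (4x4, takes a point from camera to tool coordinates, whose origin is the TCP and whose axes are the flange's). Camera axes: x right, y up, looking along -z (the intrinsics and any distortion apply to the point x, -y, -z); pixel columns grow to the right and rows downward; lengths in m; the calibration is good to about 2 mm. The wrist camera is an equidistant fisheye: a pixel r from the principal point sees the ray r / f radians off the axis. A picture is of the moment at which its call begins: read the wrist's pose just before it. camera_params takes no time and is no camera call.
- workorder.sign_off(): hands the job in; it is judged then, once.
The state is a dict: "t": time; "joint_positions": joint angles; "dq": joint speeds; "tau": joint torques, N m; "position": TCP position; "ee_rot": TCP orientation; "wrist_force": force on the tool from outside, world axes, zero at the start; "torque": the same for the moment, N m; "width": finger opening in m; "finger_force": force on a finger pad.
Only numpy, scipy, OpenCV 4.12 (cv2) and the standard library are available. Lean on these libraries where they do the work, as an engineer would, in place of code of your own. Each camera call takes 0.05 s, during which the arm holds its last target. There are 200 camera calls.

TASK

On the tilt balance, take the black handgrip of the sprung lever, raise the top-heavy beam off the rest it lies on (the one on the robot's right), bring the pointer between the two prongs of the index and keep it there for at least six seconds without a break. Then lower the beam gently back onto that same rest, and let go of the lever. Work only through the lever: do not touch the beam or what it carries, do not let the beam slam onto either rest, do not shift the index, and leave the gauge block, mug and screwdriver where they are.

Things in the scene. Friction and masses are not known exactly. Their poses are not given: they have to be found in the camera images.
- stand: Fixed grey base plate of the tilt balance, 250 x 440 x 12 mm (x, y, z); origin at the centre of its underside; x axis away from the robot, y to the left, z up. The pivot shaft runs along stand x, 120 mm above the origin. White upright scale plate at stand x = +64 mm, 170 mm wide, top at 267 mm. Rests with rubber pads under the beam's ends at stand y = +163 and -163 mm.
- rocker (a joint): Beam tilt about the pivot, rad: 0 level, positive leans to stand +y (left). Rests stop it at -0.35 (right, start) and +0.35 (left). Inertia about 0.060 kg m2, damping 0.02 N m s/rad. Top-heavy: gravity overturns it with about 0.57 (0.5 to 0.7) N m per rad, more than the lever spring, so with the lever held still it falls over, time constant 0.5 to 0.9 s; plus hidden imbalance up to 0.08 N m.
- beam: The rocking aluminium beam, 400 mm long along stand y, 22 x 16 mm, with all it carries: arch bracket (0.62 kg, top 97 mm above the pivot), a steel trim weight (0.9 kg, diameter 60, 42 mm long) 170 mm out on either side, and the pointer on the far side. Origin on the pivot axis at stand x = 0, axes as the stand's when level. Not to be touched.
- lever (a joint): Hand lever's angle relative to the beam, about the same pivot, rad, same sense; the lever's lean from upright is rocker + lever. A torsion spring (about 0.44 N m/rad, damping 0.02 N m s/rad) joins lever and beam: torque on the beam = 0.44 x this angle. 0 = relaxed, range -1.1 to 1.1. The lever weighs 0.06 kg and sags a little when free.
- lever_grip (a point): Grip point on the axis of the lever's black handgrip: a level round bar, 28 mm diameter, 72 mm long along stand x, reaching from the lever's top towards the robot. 170 mm from the pivot axis, at stand x = -115 mm, 24 mm from the bar's near end, 40 mm from the lever blade (12 mm wide). Height 290 mm with the lever upright. Moves on an arc about the pivot. Grip from above, closing along stand y.
- pointer_tip (a point): 2 mm below the tip of the beam's steel pointer (5 mm wide) on the far face of the scale plate, stand x = 83.5 mm, 175 mm from the pivot axis, directly above the pivot when the beam is level.
- index_mark (a point): Midpoint between the two upright steel prongs of the index: where pointer_tip lies when the pointer is central (same stand x, 175 mm from the pivot). The prongs (6 mm wide, to 198 mm from the pivot) stand 0.118 rad either side; the clear half gap is 17.5 mm. Set 0.12 rad or less left or right of upright; it stays put.
- gauge_block: Bystander: steel block 50 x 75 x 50 mm with two holes; origin at the centre of its underside.
- mug: Bystander: blue mug, 80 mm diameter, 95 mm high; origin at the centre of its underside.
- driver: Bystander: screwdriver lying on the bench; origin under its middle.

How it is judged (in metres and radians):
On the way:
1. the pointer is kept between the prongs of the index for 6 s on end (distance between pointer_tip and index_mark below 0.0175 m and value of joint rocker above -0.3 rad), for 6 s.
At the end, for the whole second after the job is handed in: the beam lies still on its right-hand rest (rocker below -0.32 rad, slower than 0.1 rad/s) and the lever is released and at rest (slower than 0.3 rad/s) (value of joint rocker below -0.32 rad and velocity of joint rocker between -0.1 and 0.1 rad/s and velocity of joint lever between -0.3 and 0.3 rad/s and contact force between anything else and lever below 0.5 N); the robot touches nothing.
It fails at once if the beam slams onto a rest (faster than 0.35 rad/s within 0.03 rad of it) ((value of joint rocker below -0.32 rad and velocity of joint rocker below -0.35 rad/s) or (value of joint rocker above 0.32 rad and velocity of joint rocker above 0.35 rad/s)).
It fails at once if the robot touches the beam or what it carries (contact force between any of the fingers, the arm and beam above 1 N).
It fails at once if the index is shifted by more than 10 mm (distance of index_mark from where it was at the start of the episode above 0.01 m).
It fails at once if a bystander is moved by more than 30 mm (distance of any of gauge_block, mug, driver from where it was at the start of the episode above 0.03 m).
It also fails if it takes over 64 s, if anything falls off the work surface, if the arm or the gripper's body presses on something with over 40 N, if the wrist force passes 120 N, or if a joint passes its speed limit or range.

## Working session

There is one attempt and no reset: what is moved stays moved. The work goes in short steps, Python scripts to look and compute and a shell command to move; the robot and the scene stay as the last step left them, time stands still between calls to the robot, and variables do not carry over. Pictures are saved under pics/ and viewed, at most 13 in all, crops included, and the job is handed in when it is done.

```bash
ls; mkdir -p pics; python3 - <<'E'
from cell import get_state, cams, workorder
import cv2,numpy as np
s=get_state();print(s)
for n in ["side","top","wrist"]:
    p=cams.camera_params(n);print(n,p)
    cv2.imwrite(f"pics/{n}0.png",cams.read_camera(n)[:,:,::-1])
print(get_state()["t"])
E
```

```text
pics
{'t': 0.0, 'joint_positions': array([-7.84958691e+01,  1.58470438e+01,  8.62932886e+01,  2.25111088e-04,
        7.79639870e+01, -6.93326227e+00]), 'dq': array([-0.01550375, -0.0043266 ,  0.00412339, -0.04022264,  0.03964518,
        0.06555471]), 'tau': array([ 8.55157832e-04, -4.04590487e+01, -2.37229800e+01,  7.00798701e-02,
        3.43328237e-02, -1.35378227e-04]), 'position': array([ 0.18173426, -0.54493875,  0.21262395]), 'ee_rot': array([[ 9.48670107e-01,  3.16267133e-01, -3.59355750e-04],
       [ 3.16267258e-01, -9.48668454e-01,  1.78490522e-03],
       [ 2.23597393e-04, -1.80693868e-03, -9.99998342e-01]]), 'wrist_force': array([-0.0847929 ,  0.14039191, -0.60919973]), 'torque': array([ 0.01442776,  0.01290981, -0.02719841]), 'finger_force': 0.0, 'width': 0.09436862060776025}
side {'vfov': 42.897890240903024, 'cx': 316.88143498253805, 'cy': 233.53711793038076, 'extrinsics': array([[-0.7148988 ,  0.46276854, -0.5241803 , -0.23220885],
       [-0.69908544, -0.48817712,  0.52245827,  0.76997344],
       [-0.01411558,  0.73995161,  0.67251199,  1.18053325],
       [ 0.    
[... 230 characters left out ...]
       [-9.99758244e-01,  2.16267469e-02, -3.96695800e-03,
        -4.80362066e-03],
       [-9.68461204e-04,  1.36930574e-01,  9.90580173e-01,
         1.12407394e+00],
       [ 0.00000000e+00,  0.00000000e+00,  0.00000000e+00,
         1.00000000e+00]])}
wrist {'vfov': 65.70646984690485, 'cx': 323.3885051678527, 'cy': 238.53808699358578, 'hand_eye': array([[ 2.44216758e-04,  9.65371108e-01,  2.60880363e-01,
         7.63802971e-02],
       [ 9.99999966e-01, -2.58247439e-04,  1.95026809e-05,
        -1.47625648e-04],
       [ 8.61990104e-05,  2.60880350e-01, -9.65371139e-01,
        -1.70531241e-01],
       [ 0.00000000e+00,  0.00000000e+00,  0.00000000e+00,
         1.00000000e+00]])}
0.15
```

View pics/side0.png

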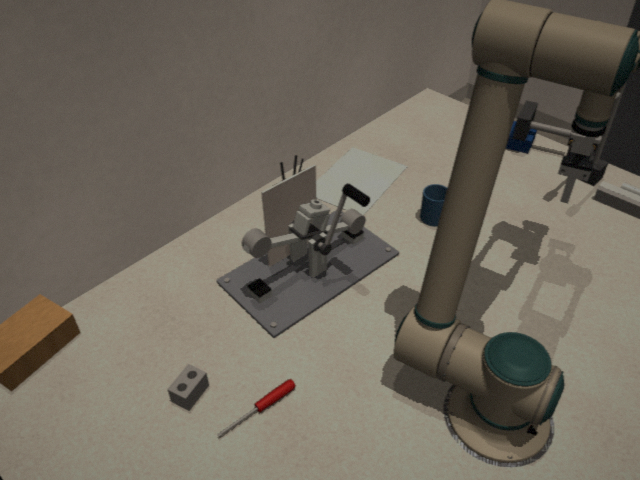

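View pics/top0.png

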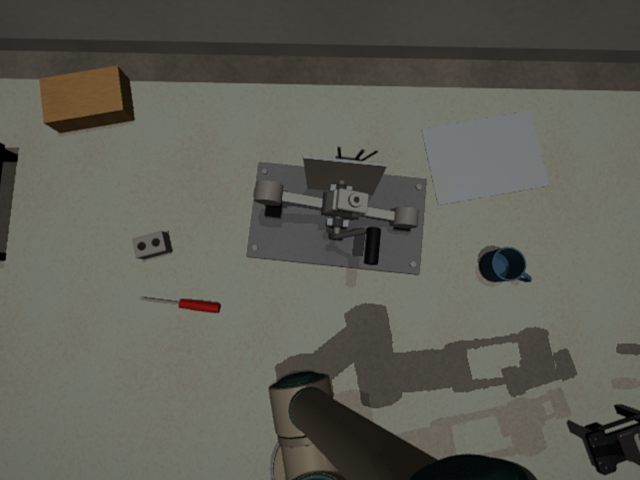

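The side view shows the handgrip near (355,195) and the pointer and prongs near (282–302,165). In the top view the plate corners are at about (257,163), (427,178), (419,273) and (247,257). The grip runs from (373,228) to (372,264), and the prongs and pointer are at about (338–378,150).

```bash
cat > h.py <<'E'
import numpy as np,cv2
from cell import get_state,cams
from scipy.optimize import least_squares
def K(n):
    p=cams.camera_params(n);f=240/np.tan(np.radians(p["vfov"]/2));return f,p["cx"],p["cy"],p["extrinsics"]
def ray(n,u,v):
    f,cx,cy,E=K(n);d=E[:3,:3]@np.array([(u-cx)/f,-(v-cy)/f,-1]);return E[:3,3],d
def plane(n,u,v,z):
    o,d=ray(n,u,v);return o+d*(z-o[2])/d[2]
def proj(n,P):
    f,cx,cy,E=K(n);c=(np.atleast_2d(P)-E[:3,3])@E[:3,:3];return np.c_[cx+f*c[:,0]/-c[:,2],cy-f*c[:,1]/-c[:,2]]
def S2W(x,y,yaw,P):
    c,s=np.cos(yaw),np.sin(yaw);return np.atleast_2d(P)@np.array([[c,-s,0],[s,c,0],[0,0,1]]).T+[x,y,0]
E
python3 - <<'E'
from h import *
im={n:cv2.imread(f"pics/{n}0.png") for n in("top","side")}
px={"top":[(257,163),(427,178),(419,273),(247,257)],"side":[(218,283),(275,335),(398,253)]}
cor=np.array([[.125,.22,.012],[.125,-.22,.012],[-.125,-.22,.012],[-.125,.22,.012]])
idx={"top":[0,1,2,3],"side":[0,3,2]}
for n in px:
    g=cv2.cvtColor(im[n],cv2.COLOR_BGR2GRAY)
    px[n]=cv2.cornerSubPix(g,np.float32(px[n]).reshape(-1,1,2),(5,5),(-1,-1),(3,30,.01)).reshape(-1,2);print(n,px[n].round(1).tolist())
def res(q,ns=("top","side")):
    return np.concatenate([(proj(n,S2W(*q,cor[idx[n]]))-px[n]).ravel() for n in ns])
for ns in (("top",),("side",),("top","side")):
    r=least_squares(res,[.5,0,0],loss="soft_l1",args=(ns,));print(ns,r.x,res(r.x,ns).round(1))
a=cv2.resize(im["side"][145:265,230:390],None,fx=5,fy=5,interpolation=cv2.INTER_CUBIC)
b=cv2.resize(im["top"][140:280,240:430],None,fx=4.2,fy=4.2,interpolation=cv2.INTER_CUBIC)
cv2.imwrite("pics/a.png",cv2.convertScaleAbs(a,alpha=1.5));cv2.imwrite("pics/b.png",cv2.convertScaleAbs(b,alpha=1.7))
E
```

```text
top [[258.5, 161.39999389648438], [427.3999938964844, 178.5], [418.5, 275.29998779296875], [245.60000610351562, 256.3999938964844]]
side [[215.39999389648438, 280.29998779296875], [273.6000061035156, 337.8999938964844], [399.6000061035156, 253.0]]
('top',) [ 0.60918983 -0.03662826 -0.08662879] [-0.2 -0.3 -0.4  0.5  0.9 -0.  -0.1 -0.1]
('side',) [ 0.60090889 -0.03027952 -0.08396808] [-0.3  0.4 -0.2 -0.3  0.6 -0.3]
('top', 'side') [ 0.60772315 -0.03580955 -0.0845929 ] [-0.7  0.4 -0.8  0.8  0.7  0.4 -0.3  0.7 -0.3 -2.  -0.5 -3.2 -0.  -2.4]
```

View pics/a.png

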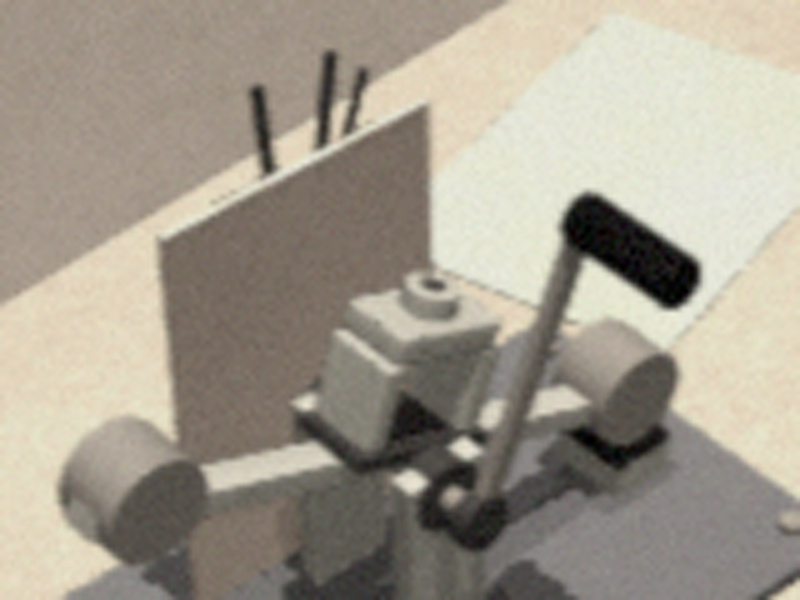

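View pics/b.png

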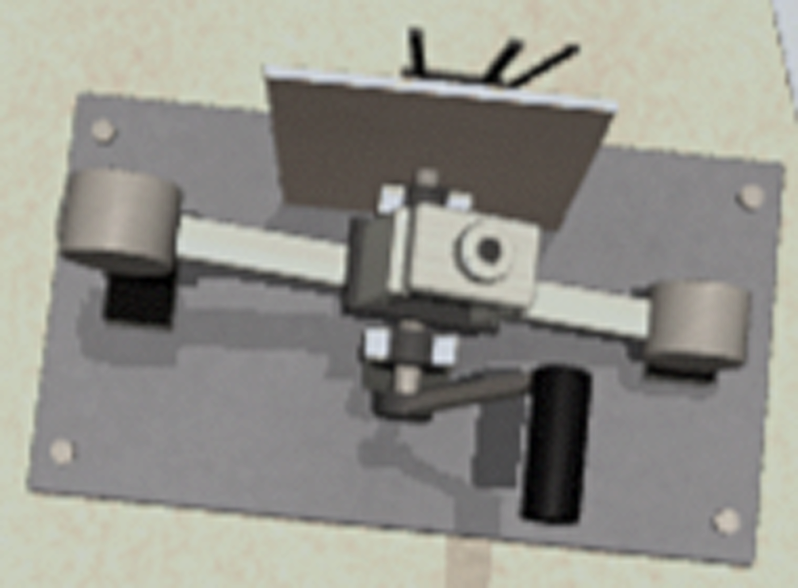

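The side crop shows the prong tips at about (282,163) and (296,156), with the leaning pointer tip at (302,159). In the top crop the tips are at about (339,147) and (363,150), with the pointer at (377,151). The grip bar is clear in both.

```bash
python3 - <<'E'
from h import *
cor=np.array([[.125,.22],[.125,-.22],[-.125,-.22],[-.125,.22]])
pt=np.array([[258.5,161.4],[427.4,178.5],[418.5,275.3],[245.6,256.4]]);ps=np.array([[215.4,280.3],[273.6,337.9],[399.6,253]])
def res(q,m):
    r=[]
    if m!=1:r.append((proj("top",S2W(*q,np.c_[cor,[.012,.012,0,0]]))-pt).ravel())
    if m!=0:r.append((proj("side",S2W(*q,np.c_[cor[[0,3,2]],[0,0,0]]))-ps).ravel())
    return np.concatenate(r)
for m in(0,1,2):
    q=least_squares(res,[.6,0,0],args=(m,)).x;print(m,q.round(4),res(q,m).round(1))
def pt_at(x,r,a):return [x,r*np.sin(a),.12+r*np.cos(a)]
tips={"top":[(338.6,147.1),(363.3,150),(376.9,151.2)],"side":[(281.6,162.6),(296,155.6),(302.4,159)]}
for n in tips:
    for c in(-.12,-.06,0,.06,.12):
        print(n,c,proj(n,S2W(*q,[pt_at(.0835,.198,c+.118),pt_at(.0835,.198,c-.118),pt_at(.0835,.177,-.35)])).round(1).tolist())
def f(v): # c, dx,dy
    P=S2W(q[0]+v[1],q[1]+v[2],q[2],[pt_at(.0835,.198,v[0]+.118),pt_at(.0835,.198,v[0]-.118),pt_at(.0835,.177,-.35)])
    return np.concatenate([(proj(n,P)-tips[n]).ravel() for n in tips])
r=least_squares(f,[0,0,0],loss="soft_l1");print(r.x.round(4),r.fun.round(1))
P=S2W(*q,[pt_at(-.115,.17,a) for a in(-.35,-.4,-.45)]);print(P.round(4))
# grip bar ends triangulated, top px
print(plane("top",240+557/4.2,140+445/4.2,.28+.0).round(4))
print(proj("top",P),proj("side",P))
E
```

```text
0 [ 0.6096 -0.0366 -0.087 ] [-0.2 -0.5 -0.4  0.3 -0.2  0.   0.8  0.2]
1 [ 0.6088 -0.0373 -0.0853] [ 0.4  0.6 -0.1 -0.7 -0.3  0.3]
2 [ 0.6092 -0.0369 -0.0861] [-0.1 -0.3 -0.3  0.3  0.   0.1  0.9  0.4  0.2  0.5 -0.4 -0.7 -0.5  0.4]
top -0.12 [[347.4, 145.1], [371.4, 148.6], [377.1, 153.8]]
top -0.06 [[341.2, 144.5], [365.5, 147.6], [377.1, 153.8]]
top 0 [[335.0, 144.1], [359.4, 146.6], [377.1, 153.8]]
top 0.06 [[328.8, 143.8], [353.2, 145.8], [377.1, 153.8]]
top 0.12 [[322.7, 143.6], [347.0, 145.1], [377.1, 153.8]]
side -0.12 [[284.3, 156.8], [299.0, 151.4], [303.7, 157.9]]
side -0.06 [[280.5, 158.8], [295.4, 152.4], [303.7, 157.9]]
side 0 [[276.7, 161.0], [291.6, 153.6], [303.7, 157.9]]
side 0.06 [[272.9, 163.5], [287.9, 155.1], [303.7, 157.9]]
side 0.12 [[269.1, 166.2], [284.1, 156.9], [303.7, 157.9]]
[-0.0495 -0.005   0.0022] [ 0.3 -0.1 -0.  -0.1 -0.9  5.  -1.  -2.2 -0.5 -1.8  2.1  0.1]
[[ 0.4897 -0.0851  0.2797]
 [ 0.489  -0.093   0.2766]
 [ 0.4883 -0.1007  0.2731]]
[ 0.5055 -0.0977  0.28  ]
[[365.99259721 254.05119087]
 [369.92789976 254.64783865]
 [373.72763709 255.25012605]] [[357.2001698  197.28541328]
 [359.60305254 196.91083726]
 [361.92990795 196.69792592]]
```

```bash
python3 -m handwheel '0 0 -60 0 1; 20 -15 -115 3 1; 65 -49 -157 7 1; 110 -84 -157 11 1; 156 -119 -157 15 1; 202 -154 -157 19 1; 248 -189 -157 23 1; 294 -224 -157 23.4 1' && python3 -c "
from h import *
s=get_state();T=np.array([.489,-.096,.37]);R=s['ee_rot'];print(s['t'],s['position'],R,R.T@(T-s['position'])*1000)"
```

```text
t: 1.15
position: [0.3906, -0.2383, 0.3703]
ee_rot: [[0.996, -0.087, 0.0], [-0.087, -0.996, -0.0], [0.0, 0.0, -1.0]]
wrist_force: [0.8, -1.1, 0.3]
width: 0.0939
finger_force: 0.0
1.15 [ 0.39055274 -0.2382694   0.37032521] [[ 9.96177447e-01 -8.73526457e-02  1.01585367e-04]
 [-8.73526347e-02 -9.96177447e-01 -1.08465131e-04]
 [ 1.10671768e-04  9.91767675e-05 -9.99999989e-01]] [  85.64329439 -150.3252241     0.31977685]
```

```bash
python3 -m handwheel '29 -50 0 0 1; 57 -100 0 0 1; 80 -140 0 0 1; 86 -150 0 0 1; 86 -150 0 0 1; 86 -150 0 0 1; 86 -150 0 0 1; 86 -150 0 0 1' && python3 -c "
from h import *
s=get_state();print(s['t'],s['position'])
w=cams.read_camera('wrist');t=cams.read_camera('side')
cv2.imwrite('pics/w1.png',w[:,:,::-1]);cv2.imwrite('pics/s1.png',t[:,:,::-1])
cv2.imwrite('pics/c1.png',np.vstack([cv2.convertScaleAbs(w[:,:,::-1],alpha=1.3)[80:480,:],]))
"
```

```text
t: 2.15
position: [0.4882, -0.0989, 0.3706]
ee_rot: [[0.996, -0.088, 0.0], [-0.088, -0.996, -0.0], [0.0, 0.0, -1.0]]
wrist_force: [-0.5, 0.7, 0.7]
width: 0.0942
finger_force: 0.0
2.15 [ 0.48815651 -0.09888879  0.37060316]
```

View pics/w1.png

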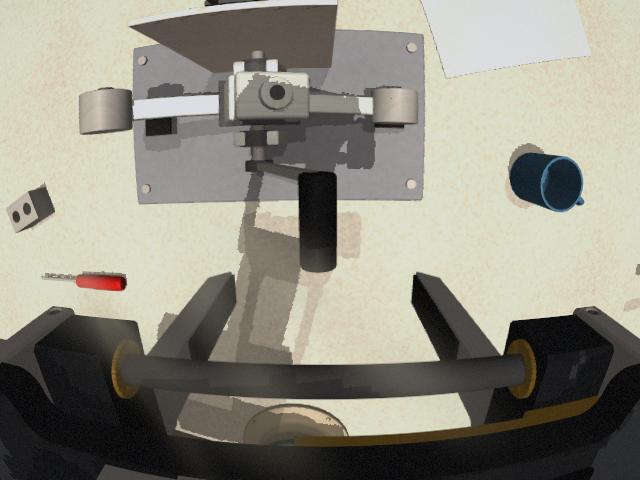

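View pics/s1.png

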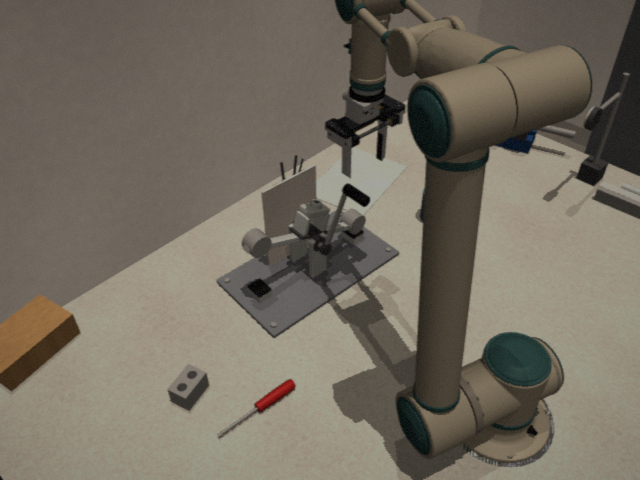

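The wrist view shows the grip bar centred at (318,222) between the open jaws, with the arch hub hole at (277,93). The side view shows the pointer and prongs unobstructed near (282–302,165).

```bash
python3 -m handwheel '0 -3 35 0 1; 0 -3 70 0 1; 0 -3 95 0 1; 0 -3 106 0 1; 0 -3 106 0 -1; 0 -3 106 0 -1; 0 -3 106 0 -1; 0 -3 106 0 -1' && python3 -c "
from h import *
s=get_state();print(s['t'],s['position'],s['width'],s['finger_force'])
q=(.6092,-.0369,-.0861)
print(proj('side',S2W(*q,[[-.115,.0885,.368],[-.078,.0885,.368],[-.115,.0885,.42],[-.078,.0885,.42]])))
w=cams.read_camera('wrist');t=cams.read_camera('side')
cv2.imwrite('pics/w2.png',w[:,:,::-1]);cv2.imwrite('pics/s2.png',t[:,:,::-1])
a=cv2.resize(w[:220,60:440],(800,463),interpolation=cv2.INTER_CUBIC)[:,:,::-1]
b=cv2.resize(t[130:230,230:390],(219,137))[:,:,::-1]
cv2.imwrite('pics/c2.png',np.vstack([a,np.hstack([b,np.zeros((137,581,3),np.uint8)])]))"
```

```text
t: 3.25
position: [0.4891, -0.0951, 0.2651]
ee_rot: [[0.996, -0.086, 0.001], [-0.086, -0.996, -0.0], [0.001, 0.0, -1.0]]
wrist_force: [-0.5, -0.6, 0.3]
width: 0.0571
finger_force: 0.0
3.25 [ 0.48914699 -0.0951382   0.26509381] 0.05711882415670565 0.0
[[308.40427301 193.80454977]
 [297.3953864  185.83927461]
 [307.81629354 174.15285434]
 [296.51802928 166.29151433]]
```

View pics/c2.png

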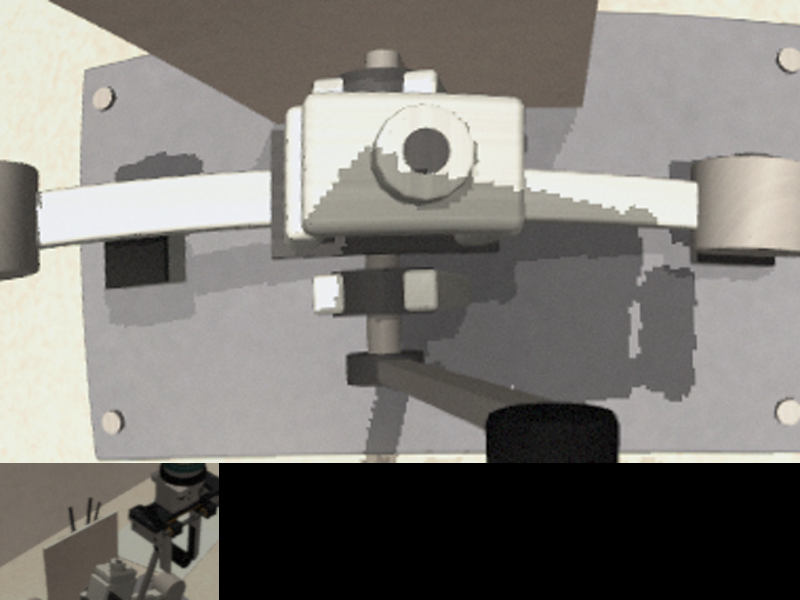

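The hub's dark hole is sharp in the wrist view, at about (262,71) in the full picture, so it makes a good tilt marker. The fingers are still closing, so I'll finish the grip and calibrate.

```bash
cat >> h.py <<'E'
q=(.6092,-.0369,-.0861)
Rs=np.array([[np.cos(q[2]),-np.sin(q[2]),0],[np.sin(q[2]),np.cos(q[2]),0],[0,0,1]])
def wray(s,u,v):  # ray in stand frame
    p=cams.camera_params("wrist");f=240/np.tan(np.radians(p["vfov"]/2))
    a,b=u-p["cx"],v-p["cy"];r=np.hypot(a,b);t=r/f;k=np.sin(t)/max(r,1e-9)
    d=np.array([a*k,-b*k,-np.cos(t)]);H=p["hand_eye"];R=s["ee_rot"]
    o=R@H[:3,3]+s["position"];return Rs.T@(o-[q[0],q[1],0]),Rs.T@(R@H[:3,:3]@d)
def hole(im,g):  # dark round blob nearest guess g
    gr=cv2.GaussianBlur(cv2.cvtColor(im,cv2.COLOR_RGB2GRAY),(3,3),0);best=None
    x0,y0=int(max(g[0]-70,0)),int(max(g[1]-35,0));c=gr[y0:y0+70,x0:x0+140]
    for th in(85,100,115):
        cs,_=cv2.findContours((c<th).astype(np.uint8),cv2.RETR_LIST,cv2.CHAIN_APPROX_NONE)
        for k in cs:
            A=cv2.contourArea(k)
            if not 80<A<700:continue
            (cx,cy),(w,h),_=cv2.minAreaRect(k)
            if min(w,h)<.7*max(w,h) or A<.68*w*h:continue
            m=cv2.moments(k);u=np.array([m["m10"]/A+x0,m["m01"]/A+y0])
            d=np.hypot(*((u-g)*[.5,1]))
            if best is None or d<best[0]:best=(d,u,A)
    return best
def lean(s):
    p=Rs.T@(s["position"]-s["ee_rot"][:,2]*.011-[q[0],q[1],0]);return np.arctan2(p[1],p[2]-.12),np.hypot(p[1],p[2]-.12),p[0]
E
python3 -m handwheel '0 0 0 0 -1; 0 0 0 0 -1; 0 0 0 0 -1; 0 0 0 0 -1; 0 0 0 0 -1; 0 0 0 0 -1; 0 0 0 0 -1; 0 0 0 0 -1' && python3 - <<'E'
from h import *
s=get_state();im=cams.read_camera("wrist");cv2.imwrite("pics/w3.png",im[:,:,::-1])
print(s["t"],s["width"],s["finger_force"],s["wrist_force"],s["torque"],lean(s))
s1={"position":np.array([.48815651,-.09888879,.37060316]),"ee_rot":s["ee_rot"]}
h1=hole(cv2.imread("pics/w1.png")[:,:,::-1],np.array([277,93]));h2=hole(im,np.array([262,71]));print(h1,h2)
L=[wray(s1,*h1[1]),wray(s,*h2[1])]
A=0;b=0
for o,d in L:
    M=np.eye(3)-np.outer(d,d);A=A+M;b=b+M@o
P=np.linalg.solve(A,b);print("P",P,"beam frame:",end=" ")
c,n=np.cos(.35),np.sin(.35);y,z=P[1],P[2]-.12
print(P[0],y*c+z*n,-y*n+z*c)
for o,d in L:
    for zz in(.2,.205,.21,.215):print(zz,(o+d*(zz-o[2])/d[2]).round(4))
E
```

```text
t: 4.35
position: [0.4888, -0.095, 0.2644]
ee_rot: [[0.996, -0.086, 0.0], [-0.086, -0.996, -0.0], [0.0, 0.0, -1.0]]
wrist_force: [-0.0, -0.1, 0.1]
width: 0.0274
finger_force: 30.0
4.35 0.027369729787971257 29.999423325061798 [-0.02441197 -0.0822277   0.07740186] [-0.00627391 -0.02097249  0.0147555 ] (np.float64(-0.4138570659628736), np.float64(0.16978265496865072), np.float64(-0.11491846186892558))
(np.float64(1.0170622759419754), array([276.89247312,  91.98435973]), 170.5) (np.float64(0.37952436063427597), array([261.93268713,  70.62197092]), 309.5)
P [ 0.00531426 -0.03077065  0.20861704] beam frame: 0.005314256422432891 0.0014814848765798798 0.0937956180005525
0.2 [ 0.0064 -0.0297  0.2   ]
0.205 [ 0.0058 -0.0303  0.205 ]
0.21 [ 0.0051 -0.0309  0.21  ]
0.215 [ 0.0044 -0.0315  0.215 ]
0.2 [ 0.007  -0.0294  0.2   ]
0.205 [ 0.006  -0.0302  0.205 ]
0.21 [ 0.0051 -0.031   0.21  ]
0.215 [ 0.0041 -0.0318  0.215 ]
```

```bash
python3 - <<'E'
from h import *
tips={"top":[(338.6,147.1),(363.3,150)],"side":[(281.6,162.6),(296,155.6)]}
pa=lambda x,r,a:[x,r*np.sin(a),.12+r*np.cos(a)]
def f(v):
    P=S2W(*q,[pa(v[2],v[1],v[0]+v[3]),pa(v[2],v[1],v[0]-v[3])]);return np.concatenate([(proj(n,P)-tips[n]).ravel() for n in tips])
r=least_squares(f,[-.05,.198,.0835,.118]);print(r.x,r.fun.round(1))
# triangulate each tip
for i in range(2):
    A=0;b=0
    for n in tips:
        o,d=ray(n,*tips[n][i]);d=d/np.linalg.norm(d);M=np.eye(3)-np.outer(d,d);A=A+M;b=b+M@o
    P=Rs.T@(np.linalg.solve(A,b)-[q[0],q[1],0]);print(P,np.arctan2(P[1],P[2]-.12))
a=cv2.imread("pics/s1.png")[140:190,265:325];b=cv2.imread("pics/top0.png")[135:170,330:390]
a=cv2.resize(a,(600,500),interpolation=cv2.INTER_NEAREST)[:250+80];b=cv2.resize(b,(600,350),interpolation=cv2.INTER_NEAREST)[:270]
for p in proj("side",S2W(*q,[pa(.0835,.198,-.06+.118),pa(.0835,.198,-.06-.118),pa(.0835,.15,-.06+.118),pa(.0835,.15,-.06-.118)])):cv2.circle(a,tuple(int(v) for v in (p+.5-[265,140])*10),3,(0,0,255),-1)
for p in proj("top",S2W(*q,[pa(.0835,.198,-.06+.118),pa(.0835,.198,-.06-.118)])):cv2.circle(b,tuple(int(v) for v in (p+.5-[330,135])*10),3,(0,0,255),-1)
cv2.imwrite("pics/d.png",np.vstack([a,b]))
E
```

```text
[-0.04583025  0.19153214  0.07955463  0.1231443 ] [ 0.5  0.4  0.2  0.5 -1.  -0.3 -0.4 -0. ]
[0.07886821 0.01453872 0.31087728] 0.07602109704206222
[ 0.07970415 -0.03243274  0.30877866] -0.17014197401117281
```

View pics/d.png

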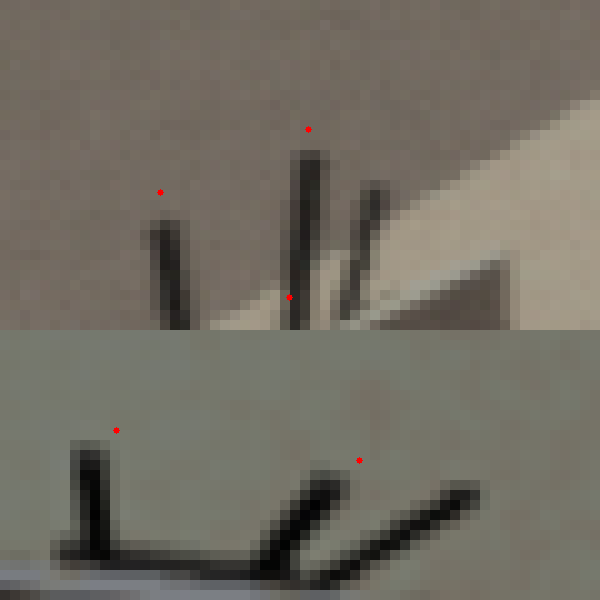

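The prongs and the leaning pointer are clear in both views. The free fit puts the index centre at about −0.047 rad. Next I'll build the measuring and planning helper and start a slow lift.

```bash
cat > m.py <<'E'
"""python3 m.py look N phi_rows... : log images. python3 m.py plan N target [nrows] : measure, fit, print rows"""
import sys,json,os
from h import *
from scipy.linalg import expm
I,KS,C,HB=.06,.44,.04,(.0053,.0015,.0938)
F="log.json";L=json.load(open(F)) if os.path.exists(F) else {"knots":[[4.0,-.414]],"b":[]}
def theta(s,uv):
    o,d=wray(s,*uv);ang=np.linspace(-.4,.4,801)
    P=np.c_[np.full(801,HB[0]),HB[1]*np.cos(ang)+HB[2]*np.sin(ang),.12-HB[1]*np.sin(ang)+HB[2]*np.cos(ang)]-o
    # hole constrained to arc: use y offset at the arc height
    y=P[:,1]-P[:,2]*d[1]/d[2];return float(np.interp(0,y,ang))
def guess(s,th):
    p=cams.camera_params("wrist");f=240/np.tan(np.radians(p["vfov"]/2));H=p["hand_eye"]
    P=np.array([HB[0],HB[1]*np.cos(th)+HB[2]*np.sin(th),.12-HB[1]*np.sin(th)+HB[2]*np.cos(th)])
    c=H[:3,:3].T@(s["ee_rot"].T@(Rs@P+[q[0],q[1],0]-s["position"])-H[:3,3])
    r=np.hypot(c[0],c[1]);t=np.arctan2(r,-c[2]);return np.array([p["cx"]+f*t*c[0]/r,p["cy"]-f*t*c[1]/r])
def measure(n):
    M=[];th=L["b"][-1][-1][1] if L["b"] else -.35
    for i in range(n):
        s=get_state();im=cams.read_camera("wrist")
        c=[]
        for g in np.linspace(-.35,.35,8):
            h=hole(im,guess(s,g))
            if h is None:continue
            a=theta(s,h[1]);e=np.hypot(*(guess(s,a)-h[1]))
            if e<5 and abs(a)<.39:c.append((e+3*abs(a-th),a))
        if c:th=min(c)[1];M.append([s["t"],th])
        else:print("hole lost");cv2.imwrite("pics/lost.png",im[:,:,::-1])
    L["b"].append(M);return M
def phi(t,lag):
    k=np.array(L["knots"]);return np.interp(t-lag,k[:,0],k[:,1])
def mats(kg,dt):
    A=np.zeros((3,3));A[0,1]=1;A[1]=[(kg-KS)/I,-C/I,1/I];E=expm(A*dt);return E[:2,:2],E[:2,2]
def sim(x,t0,t1,kg,b,lag):
    n=max(1,int(np.ceil((t1-t0)/.0125)));dt=(t1-t0)/n;A,B=mats(kg,dt)
    for i in range(n):x=A@x+B*(KS*phi(t0+(i+.5)*dt,lag)+b)
    return x
def fit(bs):
    def res(v):
        kg,b,lag=v[:3];r=[(kg-.57)/.05,b/.05,(lag-.0)/.03]
        for k,M in enumerate(bs):
            x=v[3+2*k:5+2*k];t=M[0][0]
            if k:
                d=sim(v[1+2*k:3+2*k],bs[k-1][0][0],t,kg,b,lag)-x;r+=[d[0]/.012,d[1]/.03]
            for tt,a in M:
                x=sim(x,t,tt,kg,b,lag) if tt>t else x;t=tt;r.append((x[0]-a)/.002)
        return np.array(r)
    x0=[.57,0,.0]
    for M in bs:x0+=[M[0][1],(M[-1][1]-M[0][1])/max(.05,M[-1][0]-M[0][0])]
    return least_squares(res,x0)
def emit(ph):
    p0=L["knots"][-1][1];t0=get_state()["t"];L["knots"].append([t0,p0]);rows=[]
    for i,p in enumerate(ph):
        rows.append((round(-170*(np.sin(p)-np.sin(p0))),round(-170*(np.cos(p)-np.cos(p0)))))
        L["knots"].append([t0+.125*(i+1),float(np.arcsin(np.clip(np.sin(p0)-rows[-1][0]/170,-1,1)))])
    print("; ".join(f"0 {a} {b} 0 -1" for a,b in rows))
if __name__=="__main__":
    s=get_state();M=measure(int(sys.argv[2]))
    print("t %.2f lean %.3f r %.4f cmd %.3f"%(s["t"],*lean(s)[:2],L["knots"][-1][1]),"theta",[round(m[1],4) for m in M],"F",s["wrist_force"].round(1))
    if sys.argv[1]=="look":emit([float(v) for v in sys.argv[3:]])
    else:
        tg=float(sys.argv[3]);nb=int(sys.argv[4]) if len(sys.argv)>4 else 0
        if nb:L["first"]=len(L["b"])-nb
        bs=L["b"][L["first"]:][-8:];r=fit(bs);kg,b,lag=r.x[:3];x=r.x[-2:]
        te=get_state()["t"];x=sim(x,M[0][0],te,kg,b,lag);print("kg %.3f b %.4f lag %.3f th %.4f om %.4f cost %.1f"%(kg,b,lag,*x,r.cost))
        N=int(sys.argv[5]) if len(sys.argv)>5 else 6   # rows to reach target
        p0=L["knots"][-1][1];pe=(-(kg-KS)*tg-b)/KS
        pts=np.full(8,pe)
        base=list(L["knots"])
        def run(ph):
            L["knots"]=base+[[te,p0]]+[[te+.125*(i+1),p] for i,p in enumerate(ph)]
            X=[];y=x
            for i in range(8):y=sim(y,te+.125*i,te+.125*(i+1),kg,b,lag);X.append(y)
            return np.array(X)
        def cost(ph):
            X=run(ph);e=X-[tg,0];w=np.where(np.arange(1,9)>=N,1,.15)
            return np.r_[w*e[:,0]*10,w*e[:,1]*5,X[7:,1]*10+e[7:,0]*15,np.diff(np.r_[p0,ph])*.7,(ph[-1]-pe)*1.5]
        ph=least_squares(cost,pts,bounds=(-.95,.95)).x;X=run(ph);L["knots"]=base
        print("pe %.3f phi"%pe,ph.round(2),"pred",X[:,0].round(3),"om",X[-1,1].round(3));emit(ph)
    json.dump(L,open(F,"w"))
E
python3 m.py look 3 -.38 -.33 -.28 -.23 -.19 -.16 -.14 -.13
```

```text
t 4.40 lean -0.414 r 0.1698 cmd -0.414 theta [-0.3474, -0.3477, -0.3478] F [ 0.3  0.7 -0.4]
0 -5 -2 0 -1; 0 -13 -5 0 -1; 0 -21 -8 0 -1; 0 -30 -10 0 -1; 0 -36 -11 0 -1; 0 -41 -12 0 -1; 0 -45 -13 0 -1; 0 -46 -13 0 -1
```

```bash
python3 -m handwheel '0 -5 -2 0 -1; 0 -13 -5 0 -1; 0 -21 -8 0 -1; 0 -30 -10 0 -1; 0 -36 -11 0 -1; 0 -41 -12 0 -1; 0 -45 -13 0 -1; 0 -46 -13 0 -1' >/dev/null; python3 m.py look 2 -.12 -.11 -.09 -.08 -.07 -.05 -.04 -.03
```

```text
t 5.55 lean -0.134 r 0.1714 cmd -0.132 theta [-0.3548, -0.3547] F [-1.4 -5.5  6.9]
0 -2 0 0 -1; 0 -4 0 0 -1; 0 -7 -1 0 -1; 0 -9 -1 0 -1; 0 -10 -1 0 -1; 0 -14 -1 0 -1; 0 -16 -1 0 -1; 0 -17 -1 0 -1
```

```bash
python3 -m handwheel '0 -2 0 0 -1; 0 -4 0 0 -1; 0 -7 -1 0 -1; 0 -9 -1 0 -1; 0 -10 -1 0 -1; 0 -14 -1 0 -1; 0 -16 -1 0 -1; 0 -17 -1 0 -1' >/dev/null; python3 m.py look 2 -.02 -.01 0 .01 .02 .04 .05 .06
```

```text
t 6.65 lean -0.033 r 0.1707 cmd -0.032 theta [-0.3566, -0.3563] F [-0.6 -5.3  6.5]
0 -2 0 0 -1; 0 -4 0 0 -1; 0 -5 0 0 -1; 0 -7 0 0 -1; 0 -9 0 0 -1; 0 -12 0 0 -1; 0 -14 0 0 -1; 0 -16 0 0 -1
```

```bash
python3 -m handwheel '0 -2 0 0 -1; 0 -4 0 0 -1; 0 -5 0 0 -1; 0 -7 0 0 -1; 0 -9 0 0 -1; 0 -12 0 0 -1; 0 -14 0 0 -1; 0 -16 0 0 -1' >/dev/null; python3 m.py look 2 .07 .08 .09 .1 .11 .12 .14 .15
```

```text
t 7.75 lean 0.063 r 0.1698 cmd 0.062 theta [-0.359, -0.3586] F [ 0.8 -5.1  3.3]
0 -1 0 0 -1; 0 -3 0 0 -1; 0 -5 0 0 -1; 0 -6 1 0 -1; 0 -8 1 0 -1; 0 -10 1 0 -1; 0 -13 1 0 -1; 0 -15 2 0 -1
```

```bash
python3 -m handwheel '0 -1 0 0 -1; 0 -3 0 0 -1; 0 -5 0 0 -1; 0 -6 1 0 -1; 0 -8 1 0 -1; 0 -10 1 0 -1; 0 -13 1 0 -1; 0 -15 2 0 -1' >/dev/null; python3 m.py look 3 .16 .17 .18 .19 .2 .21 .22 .23
```

```text
t 8.85 lean 0.155 r 0.1699 cmd 0.151 theta [-0.3568, -0.3543, -0.3515] F [ 1.1 -2.9  7.6]
0 -1 0 0 -1; 0 -3 1 0 -1; 0 -5 1 0 -1; 0 -6 1 0 -1; 0 -8 1 0 -1; 0 -10 2 0 -1; 0 -11 2 0 -1; 0 -13 3 0 -1
```

```bash
sed -i '/^    s=get_state();M=measure/i\    L["knots"]=[k for k in L["knots"] if k[0]<=get_state()["t"]+.001]' m.py; python3 m.py plan 2 -.056 2 8
```

```text
t 9.00 lean 0.157 r 0.1699 cmd 0.151 theta [-0.3479, -0.3438] F [ 1.7 -3.3  6.1]
kg 0.571 b -0.0027 lag -0.000 th -0.3389 om 0.1032 cost 0.0
pe 0.023 phi [ 0.35  0.24  0.11  0.03 -0.02 -0.07 -0.11 -0.03] pred [-0.32  -0.281 -0.229 -0.176 -0.13  -0.094 -0.073 -0.066] om 0.014
0 -33 8 0 -1; 0 -15 3 0 -1; 0 7 -1 0 -1; 0 20 -2 0 -1; 0 29 -2 0 -1; 0 38 -2 0 -1; 0 45 -1 0 -1; 0 30 -2 0 -1
```

```bash
python3 -m handwheel '0 -33 8 0 -1; 0 -15 3 0 -1; 0 7 -1 0 -1; 0 20 -2 0 -1; 0 29 -2 0 -1; 0 38 -2 0 -1; 0 45 -1 0 -1; 0 30 -2 0 -1' >/dev/null; python3 m.py plan 2 -.056 0 5
```

```text
t 10.10 lean -0.045 r 0.1692 cmd -0.026 theta [-0.1278, -0.1387] F [-0.7 -3.4 -1.3]
kg 0.545 b -0.0170 lag -0.001 th -0.1476 om -0.2149 cost 0.7
pe 0.052 phi [ 0.5   0.36  0.05 -0.19 -0.07  0.09  0.05  0.05] pred [-0.169 -0.154 -0.113 -0.076 -0.062 -0.062 -0.061 -0.06 ] om 0.006
0 -86 21 0 -1; 0 -64 11 0 -1; 0 -12 0 0 -1; 0 27 3 0 -1; 0 7 0 0 -1; 0 -19 1 0 -1; 0 -13 0 0 -1; 0 -13 0 0 -1
```

```bash
python3 -m handwheel '0 -61 10 0 -1; 0 -71 13 0 -1; 0 -30 2 0 -1; 0 21 2 0 -1; 0 9 0 0 -1; 0 -20 1 0 -1; 0 -13 0 0 -1; 0 -13 0 0 -1' >/dev/null
sed -i 's/\*\.7,(ph\[-1\]/*1.2,(ph[-1]/' m.py
cat > redo.py <<'E'
import json,sys,numpy as np
L=json.load(open("log.json"));p0=L["knots"][-9][1]
for i,d in enumerate(sys.argv[1:]):L["knots"][-8+i][1]=float(np.arcsin(np.sin(p0)-float(d)/170))
json.dump(L,open("log.json","w"))
E
python3 redo.py -61 -71 -30 21 9 -20 -13 -13; python3 m.py plan 2 -.056 0 5
```

```text
t 11.20 lean 0.056 r 0.1702 cmd 0.051 theta [-0.1894, -0.1991] F [2.2 2.6 4.1]
kg 0.511 b -0.0284 lag 0.012 th -0.2076 om -0.1868 cost 1.5
pe 0.073 phi [ 0.57  0.44  0.07 -0.22 -0.09  0.09  0.09  0.08] pred [-0.226 -0.205 -0.15  -0.097 -0.073 -0.069 -0.069 -0.067] om 0.014
0 -83 27 0 -1; 0 -64 16 0 -1; 0 -3 0 0 -1; 0 46 4 0 -1; 0 24 0 0 -1; 0 -6 0 0 -1; 0 -7 0 0 -1; 0 -4 0 0 -1
```

```bash
sed -i 's/np.diff(np.r_\[p0,ph\])\*1.2,/np.diff(np.r_[p0,ph])*1.2,20*np.maximum(0,abs(np.diff(np.r_[p0,ph]))-.31),/' m.py; python3 m.py plan 1 -.056 0 5
```

```text
t 11.30 lean 0.055 r 0.1702 cmd 0.051 theta [-0.2096] F [2.8 3.3 4.8]
kg 0.510 b -0.0284 lag 0.012 th -0.2192 om -0.1989 cost 1.5
pe 0.074 phi [ 0.37  0.54  0.22 -0.09 -0.2   0.07  0.1   0.08] pred [-0.241 -0.238 -0.195 -0.139 -0.101 -0.091 -0.088 -0.084] om 0.035
0 -53 11 0 -1; 0 -78 24 0 -1; 0 -29 4 0 -1; 0 24 0 0 -1; 0 42 3 0 -1; 0 -3 0 0 -1; 0 -9 1 0 -1; 0 -6 0 0 -1
```

```bash
python3 -m handwheel '0 -53 11 0 -1; 0 -78 24 0 -1; 0 -29 4 0 -1; 0 24 0 0 -1; 0 17 0 0 -1; 0 -3 0 0 -1; 0 -9 1 0 -1; 0 -6 0 0 -1' >/dev/null
python3 redo.py -53 -78 -29 24 17 -3 -9 -6; python3 m.py plan 3 -.056 0 5
```

```text
t 12.35 lean 0.087 r 0.1692 cmd 0.086 theta [-0.0625, -0.0619, -0.0583] F [ 1.9 -0.5 -3.7]
kg 0.488 b -0.0339 lag 0.003 th -0.0539 om 0.0689 cost 3.4
pe 0.083 phi [0.02 0.03 0.07 0.11 0.1  0.08 0.08 0.08] pred [-0.047 -0.045 -0.048 -0.052 -0.055 -0.055 -0.055 -0.055] om -0.001
0 11 -1 0 -1; 0 9 -1 0 -1; 0 2 0 0 -1; 0 -3 0 0 -1; 0 -2 0 0 -1; 0 1 0 0 -1; 0 1 0 0 -1; 0 1 0 0 -1
```

```bash
python3 -m handwheel '0 11 -1 0 -1; 0 9 -1 0 -1; 0 2 0 0 -1; 0 -3 0 0 -1; 0 -2 0 0 -1; 0 1 0 0 -1; 0 1 0 0 -1; 0 1 0 0 -1' >/dev/null; python3 m.py plan 3 -.056 0 5
```

```text
t 13.50 lean 0.086 r 0.1707 cmd 0.080 theta [-0.0482, -0.0466, -0.0459] F [ 0.4 -0.3  6.5]
kg 0.495 b -0.0325 lag 0.005 th -0.0453 om 0.0155 cost 3.5
pe 0.081 phi [0.05 0.06 0.08 0.1  0.09 0.08 0.08 0.08] pred [-0.044 -0.046 -0.05  -0.053 -0.055 -0.055 -0.055 -0.055] om -0.001
0 6 0 0 -1; 0 4 0 0 -1; 0 0 0 0 -1; 0 -4 0 0 -1; 0 -2 0 0 -1; 0 0 0 0 -1; 0 0 0 0 -1; 0 0 0 0 -1
```

Balanced. I'll keep holding and grab a side and top picture to check the index.

```bash
python3 -m handwheel '0 6 0 0 -1; 0 4 0 0 -1; 0 0 0 0 -1; 0 -4 0 0 -1; 0 -2 0 0 -1; 0 0 0 0 -1; 0 0 0 0 -1; 0 0 0 0 -1' >/dev/null; python3 -c "
from h import *
a=cams.read_camera('side')[140:200,255:335,::-1];b=cams.read_camera('top')[130:175,320:400,::-1]
cv2.imwrite('pics/e.png',np.vstack([cv2.resize(a,None,fx=5,fy=5),cv2.resize(b,None,fx=5,fy=5)]))"; python3 m.py plan 3 -.056 0 5
```

```text
t 14.75 lean 0.087 r 0.1702 cmd 0.080 theta [0.0131, 0.0157, 0.0213] F [-1.9  0.8  5. ]
kg 0.513 b -0.0292 lag 0.005 th 0.0251 om 0.0887 cost 5.4
pe 0.076 phi [-0.17 -0.11  0.08  0.22  0.17  0.07  0.07  0.07] pred [ 0.033  0.02  -0.009 -0.036 -0.048 -0.049 -0.05  -0.05 ] om -0.007
0 43 2 0 -1; 0 32 0 0 -1; 0 1 0 0 -1; 0 -24 4 0 -1; 0 -15 2 0 -1; 0 2 0 0 -1; 0 2 0 0 -1; 0 1 0 0 -1
```

View pics/e.png

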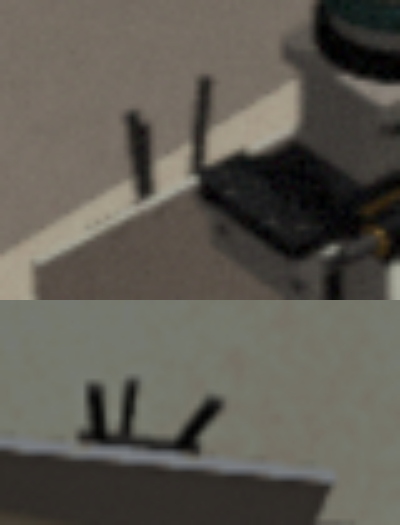

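The top view shows the pointer between the prongs but close to the left one, which agrees with the measured tilt. The side view shows the same. I'll correct now.

```bash
python3 -m handwheel '0 44 2 0 -1; 0 33 0 0 -1; 0 2 0 0 -1; 0 -23 4 0 -1; 0 -14 2 0 -1; 0 3 0 0 -1; 0 3 0 0 -1; 0 3 0 0 -1' >/dev/null; python3 redo.py 43 32 1 -24 -15 2 2 2
sed -i 's/^    L\["knots"\]=\[k for.*/&\n    L["knots"].append([get_state()["t"],float(lean(get_state())[0])])/' m.py; python3 m.py plan 3 -.06 0 5
```

```text
t 15.90 lean 0.055 r 0.1700 cmd 0.055 theta [-0.0531, -0.0549, -0.057] F [0.4 0.9 4.9]
kg 0.523 b -0.0288 lag -0.010 th -0.0585 om -0.0421 cost 4.4
pe 0.077 phi [0.11 0.11 0.09 0.07 0.07 0.08 0.08 0.08] pred [-0.064 -0.065 -0.064 -0.062 -0.061 -0.061 -0.061 -0.061] om 0.001
0 -9 1 0 -1; 0 -9 1 0 -1; 0 -6 0 0 -1; 0 -2 0 0 -1; 0 -2 0 0 -1; 0 -4 0 0 -1; 0 -4 0 0 -1; 0 -4 0 0 -1
```

```bash
python3 -m handwheel '0 -9 1 0 -1; 0 -9 1 0 -1; 0 -6 0 0 -1; 0 -2 0 0 -1; 0 -2 0 0 -1; 0 -4 0 0 -1; 0 -4 0 0 -1; 0 -4 0 0 -1' >/dev/null;  python3 m.py plan 3 -.06 0 5
```

```text
t 17.05 lean 0.088 r 0.1696 cmd 0.088 theta [-0.0487, -0.046, -0.0436] F [ 3.   1.8 -4.7]
kg 0.540 b -0.0278 lag -0.024 th -0.0419 om 0.0469 cost 3.5
pe 0.077 phi [0.01 0.01 0.06 0.11 0.11 0.08 0.07 0.08] pred [-0.038 -0.04  -0.048 -0.055 -0.058 -0.058 -0.058 -0.059] om -0.002
0 14 -1 0 -1; 0 13 -1 0 -1; 0 4 0 0 -1; 0 -3 0 0 -1; 0 -4 0 0 -1; 0 2 0 0 -1; 0 2 0 0 -1; 0 2 0 0 -1
```

```bash
python3 -m handwheel '0 14 -1 0 -1; 0 13 -1 0 -1; 0 4 0 0 -1; 0 -3 0 0 -1; 0 -4 0 0 -1; 0 2 0 0 -1; 0 2 0 0 -1; 0 2 0 0 -1' >/dev/null;  python3 m.py plan 3 -.06 0 5
```

```text
t 18.20 lean 0.088 r 0.1712 cmd 0.088 theta [-0.0725, -0.0725, -0.072] F [-0.9  2.2  6.9]
kg 0.549 b -0.0276 lag -0.023 th -0.0723 om 0.0029 cost 3.4
pe 0.078 phi [0.1  0.09 0.08 0.06 0.07 0.08 0.08 0.08] pred [-0.071 -0.068 -0.065 -0.062 -0.061 -0.061 -0.061 -0.06 ] om 0.001
0 -2 0 0 -1; 0 -1 0 0 -1; 0 2 0 0 -1; 0 4 0 0 -1; 0 4 0 0 -1; 0 2 0 0 -1; 0 2 0 0 -1; 0 2 0 0 -1
```

```bash
python3 -m handwheel '0 -2 0 0 -1; 0 -1 0 0 -1; 0 2 0 0 -1; 0 4 0 0 -1; 0 4 0 0 -1; 0 2 0 0 -1; 0 2 0 0 -1; 0 2 0 0 -1' >/dev/null;  python3 m.py plan 3 -.06 0 5
```

```text
t 19.35 lean 0.078 r 0.1710 cmd 0.078 theta [-0.05, -0.0491, -0.0485] F [-0.5  2.5  6.7]
kg 0.552 b -0.0273 lag -0.022 th -0.0479 om 0.0142 cost 3.4
pe 0.077 phi [0.04 0.05 0.07 0.09 0.09 0.08 0.08 0.08] pred [-0.047 -0.049 -0.053 -0.057 -0.059 -0.059 -0.059 -0.059] om -0.001
0 6 0 0 -1; 0 5 0 0 -1; 0 1 0 0 -1; 0 -3 0 0 -1; 0 -3 0 0 -1; 0 0 0 0 -1; 0 0 0 0 -1; 0 0 0 0 -1
```

```bash
python3 -m handwheel '0 6 0 0 -1; 0 5 0 0 -1; 0 1 0 0 -1; 0 -3 0 0 -1; 0 -3 0 0 -1; 0 0 0 0 -1; 0 0 0 0 -1; 0 0 0 0 -1' >/dev/null;  python3 m.py plan 3 -.06 0 5
```

```text
t 20.50 lean 0.070 r 0.1705 cmd 0.070 theta [-0.0675, -0.069, -0.0704] F [-0.3 -0.2  6.3]
kg 0.538 b -0.0279 lag -0.010 th -0.0711 om -0.0243 cost 2.7
pe 0.077 phi [0.12 0.11 0.08 0.06 0.06 0.08 0.08 0.08] pred [-0.073 -0.072 -0.068 -0.063 -0.061 -0.061 -0.061 -0.061] om 0.001
0 -8 1 0 -1; 0 -7 1 0 -1; 0 -2 0 0 -1; 0 2 0 0 -1; 0 2 0 0 -1; 0 -1 0 0 -1; 0 -1 0 0 -1; 0 -1 0 0 -1
```

```bash
python3 -m handwheel '0 -8 1 0 -1; 0 -7 1 0 -1; 0 -2 0 0 -1; 0 2 0 0 -1; 0 2 0 0 -1; 0 -1 0 0 -1; 0 -1 0 0 -1; 0 -1 0 0 -1' >/dev/null;  python3 m.py plan 3 -.06 0 5
```

```text
t 21.65 lean 0.068 r 0.1697 cmd 0.068 theta [-0.0825, -0.0845, -0.1034] F [1.7 0.3 3.1]
kg 0.569 b -0.0272 lag -0.010 th -0.1041 om -0.1424 cost 16.1
pe 0.079 phi [ 0.29  0.25  0.11 -0.01 -0.    0.08  0.09  0.08] pred [-0.117 -0.113 -0.094 -0.075 -0.066 -0.065 -0.065 -0.064] om 0.005
0 -37 7 0 -1; 0 -31 5 0 -1; 0 -8 1 0 -1; 0 13 0 0 -1; 0 12 0 0 -1; 0 -2 0 0 -1; 0 -3 0 0 -1; 0 -2 0 0 -1
```

```bash
python3 -c "
import json;L=json.load(open('log.json'));L['b'][-1].pop();json.dump(L,open('log.json','w'))"; python3 m.py plan 2 -.06 0 5
```

```text
t 21.80 lean 0.068 r 0.1697 cmd 0.068 theta [-0.108, -0.111] F [1.4 1.1 2.3]
kg 0.557 b -0.0273 lag -0.009 th -0.1144 om -0.0746 cost 2.9
pe 0.078 phi [ 0.26  0.22  0.1  -0.01  0.    0.08  0.08  0.08] pred [-0.121 -0.112 -0.092 -0.074 -0.065 -0.064 -0.064 -0.064] om 0.005
0 -31 5 0 -1; 0 -25 4 0 -1; 0 -5 0 0 -1; 0 14 0 0 -1; 0 11 0 0 -1; 0 -2 0 0 -1; 0 -3 0 0 -1; 0 -2 0 0 -1
```

```bash
python3 - <<'E'
import m;from h import *
s=get_state();im=cams.read_camera("wrist");g=m.guess(s,-.1);cv2.imwrite("pics/f.png",im[:,:,::-1])
gr=cv2.GaussianBlur(cv2.cvtColor(im,cv2.COLOR_RGB2GRAY),(3,3),0);x0,y0=int(g[0]-70),int(max(g[1]-35,0));c=gr[y0:y0+70,x0:x0+140]
for th in(60,70,80,85,90,100,115):
    cs,_=cv2.findContours((c<th).astype(np.uint8),cv2.RETR_LIST,cv2.CHAIN_APPROX_NONE)
    for k in cs:
        A=cv2.contourArea(k)
        if A<80 or A>3000:continue
        M=cv2.moments(k);u=np.array([M["m10"]/A+x0,M["m01"]/A+y0]);print(th,A,u.round(1),cv2.boundingRect(k),round(m.theta(s,u),4))
print(g)
cv2.imwrite("pics/f2.png",cv2.resize(im[y0:y0+90,x0:x0+140,::-1],None,fx=5,fy=5))
E
```

```text
80 91.5 [286.5  96.8] (0, 50, 6, 20) 0.372
85 107.0 [286.9  97. ] (0, 50, 7, 20) 0.369
90 110.0 [287.   96.8] (0, 50, 7, 20) 0.3687
100 119.0 [287.1  96.2] (0, 48, 8, 22) 0.3677
100 308.0 [397.2  42. ] (90, 0, 45, 16) -0.4
115 268.5 [356.9  72.1] (64, 26, 19, 19) -0.1134
115 274.5 [287.3  84.5] (0, 23, 8, 47) 0.3659
115 473.5 [393.   41.9] (81, 0, 56, 18) -0.3791
115 163.0 [334.7  40. ] (37, 0, 28, 8) 0.035
115 233.5 [292.3  43.4] (0, 0, 21, 17) 0.3292
[354.96576834  72.24183748]
```

View pics/f2.png

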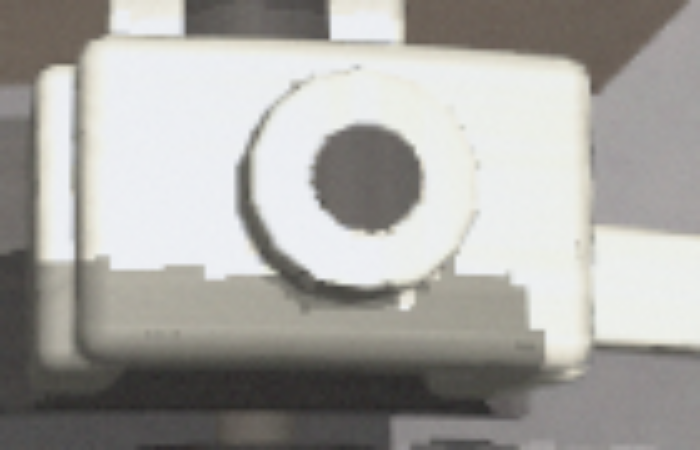

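The hub hole is clear and round at (357,72). The lowest threshold had clipped it in one reading, so I'll fix the threshold, seed the model with the fitted values and re-plan.

```bash
sed -i 's/for th in(85,100,115):/for th in(120,130,140,110,100):/; s/    return best$/    return best/' h.py
python3 - <<'E'
t=open("h.py").read()
t=t.replace("        cs,_=cv2.findContours((c<th)","        if best is not None:break\n        cs,_=cv2.findContours((c<th)",1)
open("h.py","w").write(t)
t=open("m.py").read()
t=t.replace("(kg-.57)/.05,b/.05,(lag-.0)/.03","(kg-.55)/.02,(b+.0275)/.01,(lag+.01)/.02").replace("x0=[.57,0,.0]","x0=[.55,-.0275,-.01]")
open("m.py","w").write(t)
E
python3 m.py plan 2 -.06 1 5
```

```text
t 21.95 lean 0.068 r 0.1697 cmd 0.068 theta [-0.118, -0.1225] F [2.  0.8 1.5]
kg 0.550 b -0.0275 lag -0.010 th -0.1273 om -0.0995 cost 0.0
pe 0.078 phi [ 0.3   0.25  0.1  -0.03 -0.02  0.08  0.09  0.08] pred [-0.135 -0.125 -0.1   -0.077 -0.067 -0.065 -0.065 -0.065] om 0.006
0 -39 7 0 -1; 0 -31 5 0 -1; 0 -5 0 0 -1; 0 17 0 0 -1; 0 14 0 0 -1; 0 -2 0 0 -1; 0 -3 0 0 -1; 0 -2 0 0 -1
```

```bash
python3 -m handwheel '0 -39 7 0 -1; 0 -31 5 0 -1; 0 -5 0 0 -1; 0 17 0 0 -1; 0 14 0 0 -1; 0 -2 0 0 -1; 0 -3 0 0 -1; 0 -2 0 0 -1' >/dev/null;  python3 m.py plan 3 -.06 0 5
```

```text
t 23.05 lean 0.077 r 0.1703 cmd 0.077 theta [-0.0433, -0.0422, -0.0419] F [-0.6 -1.7  6. ]
kg 0.549 b -0.0280 lag -0.011 th -0.0404 om 0.0215 cost 0.1
pe 0.079 phi [0.02 0.03 0.07 0.11 0.1  0.08 0.08 0.08] pred [-0.039 -0.042 -0.049 -0.055 -0.058 -0.059 -0.059 -0.059] om -0.002
0 10 0 0 -1; 0 7 0 0 -1; 0 1 0 0 -1; 0 -5 1 0 -1; 0 -5 0 0 -1; 0 0 0 0 -1; 0 0 0 0 -1; 0 0 0 0 -1
```

```bash
python3 -m handwheel '0 10 0 0 -1; 0 7 0 0 -1; 0 1 0 0 -1; 0 -5 1 0 -1; 0 -5 0 0 -1; 0 0 0 0 -1; 0 0 0 0 -1; 0 0 0 0 -1' >/dev/null;  python3 m.py plan 3 -.06 0 5
```

```text
t 24.20 lean 0.089 r 0.1694 cmd 0.089 theta [-0.0473, -0.0455, -0.0432] F [ 0.4  2.3 -4.3]
kg 0.550 b -0.0269 lag -0.011 th -0.0415 om 0.0438 cost 0.2
pe 0.076 phi [0.   0.01 0.06 0.11 0.11 0.08 0.07 0.08] pred [-0.037 -0.04  -0.047 -0.054 -0.058 -0.058 -0.058 -0.058] om -0.002
0 15 -1 0 -1; 0 13 -1 0 -1; 0 4 0 0 -1; 0 -4 0 0 -1; 0 -3 0 0 -1; 0 2 0 0 -1; 0 3 0 0 -1; 0 2 0 0 -1
```

```bash
python3 -m handwheel '0 15 -1 0 -1; 0 13 -1 0 -1; 0 4 0 0 -1; 0 -4 0 0 -1; 0 -3 0 0 -1; 0 2 0 0 -1; 0 3 0 0 -1; 0 2 0 0 -1' >/dev/null;  python3 m.py plan 3 -.06 0 5
```

```text
t 25.35 lean 0.082 r 0.1712 cmd 0.082 theta [-0.1067, -0.1088, -0.1117] F [-3.5  1.1  7.5]
kg 0.550 b -0.0282 lag -0.013 th -0.1147 om -0.0592 cost 1.2
pe 0.079 phi [ 0.24  0.2   0.09 -0.    0.01  0.08  0.09  0.08] pred [-0.119 -0.109 -0.09  -0.073 -0.065 -0.064 -0.064 -0.063] om 0.004
0 -27 4 0 -1; 0 -21 3 0 -1; 0 -2 0 0 -1; 0 15 -1 0 -1; 0 13 -1 0 -1; 0 0 0 0 -1; 0 -1 0 0 -1; 0 0 0 0 -1
```

```bash
python3 -m handwheel '0 -27 4 0 -1; 0 -21 3 0 -1; 0 -2 0 0 -1; 0 15 -1 0 -1; 0 13 -1 0 -1; 0 0 0 0 -1; 0 -1 0 0 -1; 0 0 0 0 -1' >/dev/null;  python3 m.py plan 3 -.06 0 5
```

```text
t 26.50 lean 0.058 r 0.1701 cmd 0.058 theta [-0.0668, -0.0674, -0.0692] F [-2.2 -2.8  5.3]
kg 0.552 b -0.0284 lag -0.012 th -0.0702 om -0.0329 cost 1.3
pe 0.080 phi [0.13 0.13 0.09 0.06 0.06 0.08 0.08 0.08] pred [-0.074 -0.073 -0.069 -0.064 -0.062 -0.061 -0.061 -0.061] om 0.001
0 -12 1 0 -1; 0 -11 1 0 -1; 0 -6 0 0 -1; 0 0 0 0 -1; 0 0 0 0 -1; 0 -4 0 0 -1; 0 -4 0 0 -1; 0 -4 0 0 -1
```

```bash
python3 -m handwheel '0 -12 1 0 -1; 0 -11 1 0 -1; 0 -6 0 0 -1; 0 0 0 0 -1; 0 0 0 0 -1; 0 -4 0 0 -1; 0 -4 0 0 -1; 0 -4 0 0 -1' >/dev/null;  python3 m.py plan 3 -.06 0 5
```

```text
t 27.65 lean 0.090 r 0.1701 cmd 0.090 theta [-0.0589, -0.0566, -0.0542] F [2.3 0.8 1.3]
kg 0.552 b -0.0282 lag -0.012 th -0.0531 om 0.0381 cost 1.7
pe 0.079 phi [0.03 0.04 0.07 0.1  0.1  0.08 0.08 0.08] pred [-0.049 -0.049 -0.053 -0.057 -0.059 -0.059 -0.059 -0.059] om -0.001
0 10 -1 0 -1; 0 9 -1 0 -1; 0 4 0 0 -1; 0 -1 0 0 -1; 0 -1 0 0 -1; 0 2 0 0 -1; 0 2 0 0 -1; 0 2 0 0 -1
```

```bash
python3 -m handwheel '0 10 -1 0 -1; 0 9 -1 0 -1; 0 4 0 0 -1; 0 -1 0 0 -1; 0 -1 0 0 -1; 0 2 0 0 -1; 0 2 0 0 -1; 0 2 0 0 -1' >/dev/null;  python3 m.py plan 3 -.15 0 8
```

```text
t 28.80 lean 0.074 r 0.1710 cmd 0.074 theta [-0.0534, -0.0535, -0.0544] F [ 1.5 -1.   6.2]
kg 0.553 b -0.0280 lag -0.011 th -0.0543 om -0.0070 cost 1.8
pe 0.102 phi [0.   0.01 0.05 0.08 0.11 0.14 0.15 0.13] pred [-0.057 -0.067 -0.083 -0.102 -0.12  -0.134 -0.142 -0.145] om -0.006
0 12 0 0 -1; 0 11 0 0 -1; 0 5 0 0 -1; 0 -2 0 0 -1; 0 -7 1 0 -1; 0 -11 1 0 -1; 0 -13 1 0 -1; 0 -10 1 0 -1
```

```bash
python3 -m handwheel '0 12 0 0 -1; 0 11 0 0 -1; 0 5 0 0 -1; 0 -2 0 0 -1; 0 -7 1 0 -1; 0 -11 1 0 -1; 0 -13 1 0 -1; 0 -10 1 0 -1' >/dev/null;  python3 m.py plan 3 -.24 0 8
```

```text
t 29.95 lean 0.145 r 0.1704 cmd 0.145 theta [-0.1277, -0.1236, -0.1191] F [ 1.8 -1.8  4.7]
kg 0.550 b -0.0279 lag -0.014 th -0.1157 om 0.0964 cost 2.7
pe 0.123 phi [-0.06 -0.07 -0.    0.07  0.13  0.18  0.21  0.18] pred [-0.106 -0.111 -0.132 -0.16  -0.189 -0.213 -0.227 -0.232] om -0.011
0 34 -1 0 -1; 0 36 -1 0 -1; 0 25 -2 0 -1; 0 12 -1 0 -1; 0 2 0 0 -1; 0 -6 1 0 -1; 0 -10 2 0 -1; 0 -5 1 0 -1
```

```bash
python3 -m handwheel '0 34 -1 0 -1; 0 36 -1 0 -1; 0 25 -2 0 -1; 0 12 -1 0 -1; 0 2 0 0 -1; 0 -6 1 0 -1; 0 -10 2 0 -1; 0 -5 1 0 -1' >/dev/null;  python3 m.py plan 3 -.30 0 8
```

```text
t 31.10 lean 0.183 r 0.1696 cmd 0.183 theta [-0.2101, -0.2044, -0.1996] F [ 1.3  1.3 -1.4]
kg 0.536 b -0.0287 lag -0.014 th -0.1947 om 0.1276 cost 4.0
pe 0.130 phi [-0.04 -0.06  0.    0.08  0.14  0.19  0.21  0.18] pred [-0.181 -0.181 -0.198 -0.224 -0.252 -0.274 -0.288 -0.293] om -0.01
0 38 -3 0 -1; 0 41 -3 0 -1; 0 30 -3 0 -1; 0 18 -2 0 -1; 0 7 -1 0 -1; 0 -1 0 0 -1; 0 -4 1 0 -1; 0 0 0 0 -1
```

```bash
python3 -m handwheel '0 38 -3 0 -1; 0 41 -3 0 -1; 0 30 -3 0 -1; 0 18 -2 0 -1; 0 7 -1 0 -1; 0 -1 0 0 -1; 0 -4 1 0 -1; 0 0 0 0 -1' >/dev/null;  python3 m.py plan 3 -.34 0 8
```

```text
t 32.25 lean 0.182 r 0.1700 cmd 0.182 theta [-0.3078, -0.3078, -0.3054] F [0.5 1.1 0.8]
kg 0.535 b -0.0287 lag -0.018 th -0.3044 om 0.0464 cost 4.1
pe 0.139 phi [0.08 0.07 0.09 0.12 0.14 0.16 0.17 0.16] pred [-0.299 -0.298 -0.303 -0.312 -0.322 -0.33  -0.335 -0.337] om -0.004
0 17 -2 0 -1; 0 19 -2 0 -1; 0 16 -2 0 -1; 0 11 -2 0 -1; 0 7 -1 0 -1; 0 4 -1 0 -1; 0 2 0 0 -1; 0 4 -1 0 -1
```

```bash
python3 -m handwheel '0 17 -2 0 -1; 0 19 -2 0 -1; 0 16 -2 0 -1; 0 13 -2 0 -1; 0 11 -1 0 -1; 0 9 -1 0 -1; 0 8 -1 0 -1; 0 9 -1 0 -1' >/dev/null; python3 redo.py 17 19 16 13 11 9 8 9;  python3 m.py plan 3 -.35 0 8
```

```text
t 33.40 lean 0.115 r 0.1696 cmd 0.115 theta [-0.3527, -0.3581, -0.3595] F [-0.6 -3.2  4.7]
kg 0.533 b -0.0285 lag -0.018 th -0.3654 om -0.0938 cost 3.7
pe 0.139 phi [0.2  0.21 0.19 0.16 0.14 0.12 0.12 0.12] pred [-0.376 -0.38  -0.378 -0.371 -0.364 -0.357 -0.353 -0.352] om 0.003
0 -14 2 0 -1; 0 -16 3 0 -1; 0 -12 2 0 -1; 0 -8 1 0 -1; 0 -4 1 0 -1; 0 -1 0 0 -1; 0 0 0 0 -1; 0 -2 0 0 -1
```

```bash
python3 -m handwheel '0 3 0 0 -1; 0 8 -1 0 -1; 0 14 -1 0 -1; 0 20 -1 0 -1; 0 26 -1 0 -1; 0 32 0 0 -1; 0 39 0 0 -1; 0 45 1 0 -1' >/dev/null; python3 -m handwheel '0 8 2 0 -1; 0 17 3 0 -1; 0 25 6 0 -1; 0 33 8 0 -1; 0 38 10 0 -1; 0 41 12 0 -1; 0 43 13 0 -1; 0 43 13 0 -1' >/dev/null;  python3 m.py look 2 -.41 | head -1
```

```text
t 35.55 lean -0.419 r 0.1695 cmd -0.419 theta [-0.3466, -0.3458] F [-2.8  1.2  5.4]
```

```bash
python3 -m handwheel '0 0 0 0 -0.2; 0 0 0 0 0.2; 0 0 0 0 0.6; 0 0 0 0 1; 0 0 0 0 1; 0 0 0 0 1; 0 0 0 0 1; 0 0 0 0 1' ; python3 -m handwheel '0 0 -20 0 1; 0 0 -45 0 1; 0 0 -70 0 1; 0 0 -95 0 1; 0 0 -115 0 1; 0 0 -120 0 1; 0 0 -120 0 1; 0 0 -120 0 1'; python3 - <<'E'
from h import *
cv2.imwrite("pics/end.png",np.vstack([cv2.resize(cams.read_camera(n),(400,300)) for n in("wrist","top")])[:,:,::-1])
E
```

```text
t: 36.65
position: [0.4888, -0.0951, 0.2635]
ee_rot: [[0.996, -0.086, 0.0], [-0.086, -0.996, -0.0], [0.0, 0.0, -1.0]]
wrist_force: [0.3, 0.2, 1.1]
width: 0.0937
finger_force: 0.0
t: 37.65
position: [0.4884, -0.0949, 0.3824]
ee_rot: [[0.996, -0.086, -0.002], [-0.086, -0.996, 0.001], [-0.002, -0.0, -1.0]]
wrist_force: [0.4, -0.1, 0.1]
width: 0.0936
finger_force: 0.0
```

View pics/end.png

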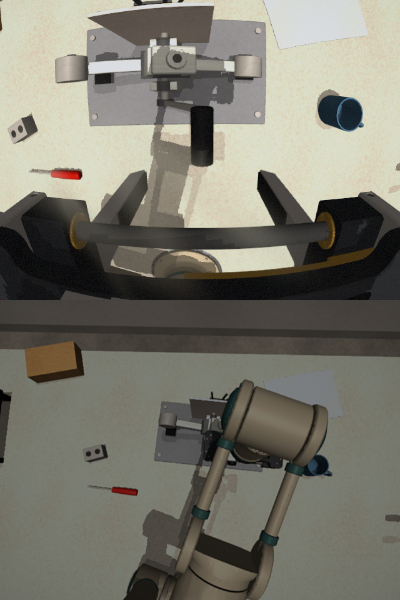

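The wrist view shows the beam back on its right rest, the grip bar free at (202,135) between the open jaws, and the bystanders where they were. I'm handing in.

```bash
python3 -c "
from cell import workorder
print(workorder.sign_off())"
```

```text
the job is handed in; nothing more can be done
None
```

The job is handed in at about 38 s (no verdict was returned): by my measurements the pointer stayed between the prongs for over 6 s, and the beam was then lowered onto the right-hand rest at roughly 0.1 rad/s and the lever released.

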